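Turn a rod over in the V-rest and clamp it in the cross-drilling jig

TASK

Take the aluminium rod by its red end out of the dark wooden stand, lay it in the blue sloping V-rest with its plain end down on the stop and the red end up, and let go. Then take the rod again by its middle, from the side, lay it level in both V-saddles of the green drilling jig with its red end under the yellow clamp arm, let go, and press the clamp arm fully down onto the rod. Set the rod down rather than dropping it, and leave the two wooden dowels and everything else on the bench where they are.

Things in the scene. Friction and masses are not known exactly. Their poses are not given: they have to be found in the camera images.
- rod: the loose aluminium rod, 14 mm in diameter, 200 mm long, about 85 g (varies), last 30 mm painted red. Origin: centre of the plain end's face; own z runs along the rod to the red end. At the start it stands upright in one of the stand's three holes, 45 mm deep, its plain end 15 mm above the bench, red end up.
- rod_mid (a point): point on the rod's axis halfway along it, 100 mm from either end
- rod_top (a point): centre of the red end's face
- stand: fixed dark wood block, 150 (its x) x 55 (its y) x 60 mm high, with three 15.5 mm holes, 45 mm deep, in a row 45 mm apart along its x. Origin: centre of the underside. The other two holes hold the two dowels.
- dowel_a: pale wooden dowel, 14 mm in diameter, 110 mm long, standing in a hole of the stand with its top 125 mm above the bench; leave it alone. Origin: centre of its lower end
- dowel_b: second wooden dowel, same as the first; leave it alone
- rest: fixed blue and steel V-rest, groove at 45 degrees to the bench, climbing to its own +y and opening up and to own -y. Origin on the bench under the seat. Two steel V pieces hold the rod 15 to 41 and 114 to 136 mm up from the stop; between them it is free for fingers from both sides, 35 mm clear below its axis. Base 110 (x) x 170 (y, -40 to +130) x 12 mm.
- rest_seat (a point): where the centre of the rod's plain end lies when it sits in the V-rest against the steel stop plate (36 mm wide) at the low end: 40 mm above the bench over the rest's origin. The V lips stand 6 mm above the rod's axis and 16 mm to each side
- rest_top (a point): where the centre of the red end lies when the rod sits in the V-rest: 200 mm up the groove from the seat, 141 mm along own +y and 141 mm above it
- jig: fixed green cross-drilling jig. Origin: centre of underside; base 100 (x) x 320 (y) x 12 mm. Two steel V-saddles 25 mm long at own y = -60 and +60 mm carry the rod along own y, its axis 50 mm above the bench, lips 6 mm higher. End plate (inner face y = -112, 66 mm high) and clamp post (inner face y = +112, 62 mm high, cheeks behind it 86 mm) leave 12 mm play at each end.
- jig_plain_end (a point): where the centre of the rod's plain end goes in the jig: own (0, -100, 50) mm; fixed to the jig
- jig_clamp_end (a point): where the centre of the red end goes in the jig (its own +y end): own (0, +100, 50) mm; fixed to the jig
- clamp (a joint): hinge angle of the yellow clamp arm: 0 = level along the jig, fully down; grows as the arm lifts and swings back, to 2.0 (past upright, leaning to the jig's +y). A rod in the saddles stops it at about 0.02 to 0.04. Stiff hinge: stays where it is left, moves with about 2 N at its tip. Starts open, 1.65 to 1.95.
- clamp_hinge (a point): hinge axis of the clamp (parallel to the jig's own x), at own (0, 130, 75) mm; fixed to the jig
- clamp_tip (a point): middle of the free end of the clamp arm, 85 mm from the hinge axis; the arm is 20 mm wide (along the jig's x), 12 mm thick, with a black rubber pad 70 mm from the hinge on its under side, standing 14 mm proud
- paint_tin: tin of paint with a red label, 74 mm across, 100 mm high; leave it alone. Origin: centre of its underside
- screw_jar: whitish jar with a red lid, 64 mm across, 90 mm high; leave it alone. Origin: centre of its underside
- glue: white glue bottle with an orange cap and a yellow label, 52 mm across, 150 mm high; leave it alone. Origin: centre of its underside
- tape: roll of yellow tape lying flat, 90 mm across, 25 mm high; leave it alone. Origin: centre of its underside
- driver: screwdriver with a red handle, 200 mm long, lying; leave it alone. Origin: centre of its underside
- offcut: dark wood offcut, 110 x 45 x 25 mm; leave it alone. Origin: centre of its underside
Mind the look-alikes: they are no part of the job. Leave any turquoise look-alike of the stand alone. What is shaped like the rest but pink is not meant.

How it is judged (in metres and radians):
On the way, in this order (a step that is already met when the one before it is completed fails the run):
1. the rod, held near its red end, is out of the stand (contact force between the fingers and rod above 0.5 N and z of rod in the frame of stand above 0.065 m and distance between the grasp point and rod_top below 0.065 m), for 0.1 s.
2. the rod lies in the V-rest, plain end at the stop, red end up, let go (contact force between the fingers and rod below 0.05 N and distance between rod and rest_seat below 0.012 m and distance between rod_top and rest_top below 0.014 m and linear speed of rod below 0.02 m/s and angular speed of rod below 0.2 rad/s), for 0.3 s.
3. the rod, held by its middle, is lifted out of the V-rest (contact force between the fingers and rod above 0.5 N and distance between the grasp point and rod_mid below 0.055 m and distance between rod and rest_seat above 0.04 m), for 0.1 s.
4. the rod lies in both saddles of the jig, red end at the clamp, let go (contact force between the fingers and rod below 0.05 N and x of rod in the frame of jig between -0.008 and 0.008 m and z of rod in the frame of jig between 0.043 and 0.057 m and x of rod_top in the frame of jig between -0.008 and 0.008 m and z of rod_top in the frame of jig between 0.043 and 0.057 m and y of rod_top in the frame of jig above 0.084 m and y of rod in the frame of jig below -0.084 m and linear speed of rod below 0.02 m/s and angular speed of rod below 0.2 rad/s), for 0.3 s.
At the end, for the whole second after the job is handed in: The rod lies at rest in both saddles of the jig (each end within 8 mm sideways and 7 mm in height of its place, red end at the clamp, each end at least 84 mm from the jig's middle along it), the clamp arm is down on it (below 0.07 rad), and the rod is let go (all of step 4 and value of joint clamp below 0.07 rad); the robot touches nothing.
It fails at once if the rod is dropped (falls freely by more than about 10 mm) (contact force between the fingers and rod below 0.05 N and linear speed of rod above 0.45 m/s).
It fails at once if the rod ends up lying on the bench (height (world z) of rod_mid below 0.025 m).
It fails at once if a dowel is moved from its place in the stand by more than 15 mm (distance of any of dowel_a, dowel_b from where it was at the start of the episode above 0.015 m).
It fails at once if a bystander is moved by more than 30 mm (distance of any of paint_tin, screw_jar, glue, tape, driver, offcut from where it was at the start of the episode above 0.03 m).
It also fails if it takes over 72 s, if anything falls off the work surface, if the arm or the gripper's body presses on something with over 40 N, if the wrist force passes 120 N, or if a joint passes its speed limit or range.

ROBOT

A 6-joint arm with a two-finger parallel gripper is mounted at the origin on the work surface. World frame = base frame: x ahead of the robot, y to its left, z up, the work surface at z = 0. Lengths are in mm, angles in rad, forces in N, time in s.
With the tool pointing down it reaches from about 350 to 975 mm from the base axis. Payload 7.1 kg.
Tool frame: the origin (TCP) lies midway between the tips of the shut fingers; the grasp point (between the pads) lies 19 mm behind it (ctrl.grip_depth is the distance from the TCP to the grasp point, in mm); z points along the fingers, y is the line along which they close (so a half turn about z gives the same grasp; the last joint's range is limited). The gripper opens to 88 mm and grips with 3 to 60 N. Pads are 20 mm wide; open, the fingers measure 115 mm over their backs; the gripper's body (75 mm by 178 mm) begins 61 mm behind the grasp point.
Start: joints at [-1.123, 0.423, 1.63, -0, 1.089, -0.019], TCP at [281.283, -558.108, 222.675] pointing down, gripper open.
Joint ranges: [-3, 3], [-0.9, 2.11], [0.09, 2.58], [-1.31, 4.45], [0.11, 2.69], [-2.54, 2.54]. Speed limits (rad/s): [2.39, 2.39, 3.01, 3.14, 3.14, 3.14].

INTERFACE

Orientations are given as a rotation vector (axis times angle).
In Python, from workcell import ctrl, cams gives the robot as it stands.
- The arm moves only by the tool move_arm, never from a script. Its argument "steps" is a list of rows, each a list of 3 entries, a list of its own where there are three numbers: the shift along the tool's x, y, z in units of 25 mm (1.0 is 25 mm), then the turn about the tool's z in units of 5 degrees (1.0 is 5 degrees), then the closure, from 0 (fully open) to 1 (shut). A call has 1 to 20 rows; each row shifts and turns the commanded pose from where the row before left it, along the tool's axes as they then stand; what a row does not reach is not made up. A row lasts 1/12 s, in which the tool goes at most 41.7 mm and 7.16 degrees, less where a joint would pass 70% of its speed; a pose out of reach is approached as far as the arm can. A call is refused whole if a number of a shift passes 1 or a number of a turn 1, either way. A call with a gripper value outside its range is refused whole. The fingers move at their own pace and stop on an object; the grip force is fixed at half the most. Time passes only in rows, so rows that do not move let the fingers close. It gives the time, the measured TCP pose, the force, the opening and the grip force at its end, in the units of the state.
- ctrl.get_obs(): the state, without advancing time (a new reading comes with each control period).
- cams.get_image(name): name is "scene" or "top"; returns a dict with "image" (400x640x3 uint8, red, green, blue), "camera_matrix" (3x3 intrinsics, pixels), "k1" (the pictures are not rectified: a ray, as slopes to the right and down, at radius r is drawn at 1 + k1 r^2 times it, then the intrinsics apply), "xyz" and "rotation" of the camera in the world. Camera axes: x right, y down, z forward; pixel columns grow to the right and rows downward; lengths in mm; the calibration is good to about 2 mm. A picture is of the moment at which its call begins. There is no depth.
- ctrl.close_job(): hands the job in; it is judged then, once.
Trained networks look in the newest picture that a camera, given by its name, has taken for a name from the list of things; names that differ only in an ending like _2 or _b are one class to them, and where a whole thing is asked for, a point or a joint stands for the part that bears it (a point fixed in the world has none). Each returns a list of dicts, best first, with "p" (0 to 1); they miss things now and then, are a little off and sometimes report something else, mostly with a low value. They report only what shows in the picture. A call takes as long as a camera call. They do not tell look-alikes from the thing itself.
- cams.boxes_of(camera, thing): "rect" ([centre column, centre row, width, height] in pixels, round what is visible of it).
- cams.cut_out(camera, thing): "pixels" (400x640 bool, what is visible of it) and "rect" ([centre column, centre row, width, height] in pixels, round what is visible of it).
The state is a dict: "t": time; "qpos": joint angles; "qvel": joint speeds; "joint_torque": joint torques, N m; "ee_pos": TCP position; "orientation": TCP orientation; "ft_force": force on the tool from outside, world axes, zero at the start; "moment": the same for the moment, N m; "width": finger opening in mm; "grasp_force": force on a finger pad.
Only numpy, scipy, OpenCV 4.12 (cv2) and the standard library are available. Lean on these libraries where they do the work, as an engineer would, in place of code of your own. Each camera call takes 0.05 s, during which the arm holds its last target. There are 200 camera calls.

## Working session

There is one attempt and no reset: what is moved stays moved. The work goes in short steps, Python scripts to look and compute and a tool call to move; the robot and the scene stay as the last step left them, time stands still between calls to the robot, and variables do not carry over. Pictures are saved under pics/ and viewed, at most 10 in all, crops included, and the job is handed in when it is done.

Besides the shell and the picture viewer there is one more tool, called after ">>>" as name([rows], argument=value, ...), one row to a line, values as JSON. move_arm: Moves the arm, as the interface text tells. Its arguments: {"type":"object","properties":{"steps":{"type":"array"}},"required":["steps"]}

```bash
ls; mkdir -p pics
cat > h.py <<'E'
import numpy as np, cv2
from scipy.spatial.transform import Rotation as R
from workcell import ctrl, cams
def K(im): return np.array(im["camera_matrix"],float)
def rot(im):
    r=np.array(im["rotation"],float)
    return r if r.shape==(3,3) else R.from_rotvec(r).as_matrix()
def proj(im,P):
    P=np.atleast_2d(P); c=(P-np.array(im["xyz"]))@rot(im); s=c[:,:2]/c[:,2:]
    s=s*(1+im["k1"]*(s**2).sum(1,keepdims=True)); k=K(im)
    return s*[k[0,0],k[1,1]]+[k[0,2],k[1,2]]
def ray(im,uv):
    k=K(im); d=(np.array(uv,float)-[k[0,2],k[1,2]])/[k[0,0],k[1,1]]; s=d.copy()
    for _ in range(20): s=d/(1+im["k1"]*(s**2).sum())
    v=rot(im)@[s[0],s[1],1]; return np.array(im["xyz"],float),v/np.linalg.norm(v)
def atz(im,uv,z):
    o,v=ray(im,uv); return o+v*(z-o[2])/v[2]
def save(name,img): cv2.imwrite("pics/"+name,cv2.cvtColor(img,cv2.COLOR_RGB2BGR))
E
python3 - <<'E'
from h import *
for n in("scene","top"):
    im=cams.get_image(n); save(n+"0.png",im["image"]); print(n,im["camera_matrix"],im["k1"],im["xyz"],im["rotation"])
    for t in("rod","stand","rest","jig","clamp","dowel_a"):
        print(t,[(round(d["p"],2),np.round(d["rect"]).tolist()) for d in cams.boxes_of(n,t)])
E
```

```text
pics
scene [[503.99408268   0.         321.06991344]
 [  0.         503.99408268 192.30918377]
 [  0.           0.           1.        ]] -0.16335912246284637 [1072.67986329  845.59609199  931.59569572] [-0.78977979 -2.48493954  1.24588195]
rod [(0.85, [402.0, 285.0, 9.0, 56.0])]
stand [(0.88, [497.0, 265.0, 47.0, 58.0]), (0.72, [410.0, 312.0, 67.0, 55.0])]
rest [(0.74, [352.0, 146.0, 58.0, 50.0]), (0.66, [336.0, 272.0, 74.0, 61.0]), (0.52, [238.0, 288.0, 36.0, 48.0]), (0.18, [412.0, 311.0, 68.0, 56.0])]
jig [(0.62, [261.0, 215.0, 86.0, 76.0])]
clamp [(0.64, [285.0, 211.0, 11.0, 26.0])]
dowel_a [(0.69, [415.0, 291.0, 9.0, 29.0]), (0.52, [427.0, 282.0, 9.0, 22.0]), (0.44, [294.0, 164.0, 28.0, 15.0]), (0.2, [284.0, 326.0, 31.0, 48.0])]
top [[482.63141373   0.         318.59001284]
 [  0.         482.63141373 208.5140789 ]
 [  0.           0.           1.        ]] -0.017296771834009964 [ 304.62944881   15.80459265 1695.55756084] [-2.12842885  2.1852896  -0.14133785]
rod [(0.61, [217.0, 201.0, 10.0, 9.0])]
stand [(0.98, [215.0, 298.0, 25.0, 45.0]), (0.56, [225.0, 219.0, 22.0, 45.0]), (0.26, [217.0, 202.0, 14.0, 10.0]), (0.24, [376.0, 187.0, 86.0, 37.0])]
rest [(0.98, [286.0, 203.0, 57.0, 40.0]), (0.6, [411.0, 289.0, 33.0, 17.0])]
jig [(0.94, [374.0, 187.0, 94.0, 37.0]), (0.2, [335.0, 184.0, 10.0, 7.0])]
clamp [(0.55, [336.0, 180.0, 13.0, 10.0])]
dowel_a []
```

Run:
```python
import cv2
a=cv2.imread("pics/scene0.png");cv2.imwrite("pics/s1.png",cv2.resize(a[110:350,190:510],(800,600),interpolation=cv2.INTER_CUBIC))
b=cv2.imread("pics/top0.png");cv2.imwrite("pics/t1.png",cv2.resize(b[130:330,190:450],(780,600),interpolation=cv2.INTER_CUBIC))
```

```text
(no output)
```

View pics/s1.png

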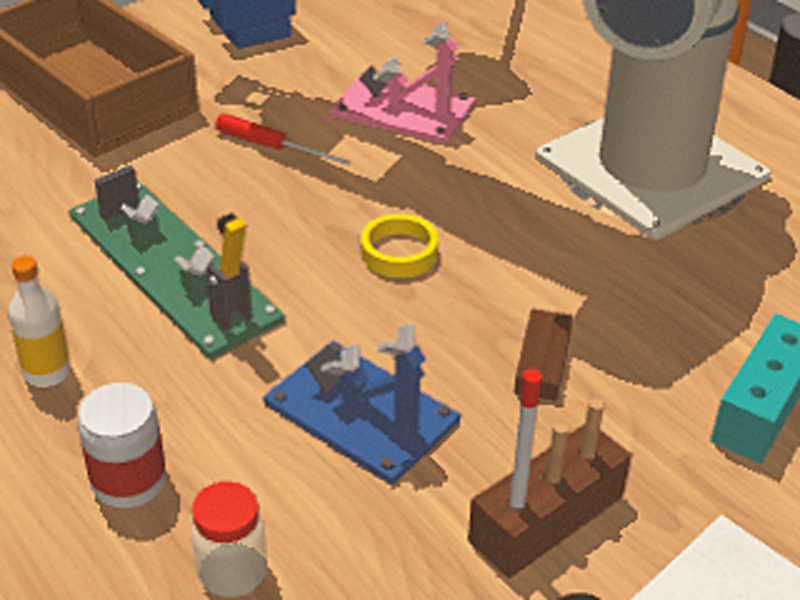

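View pics/t1.png

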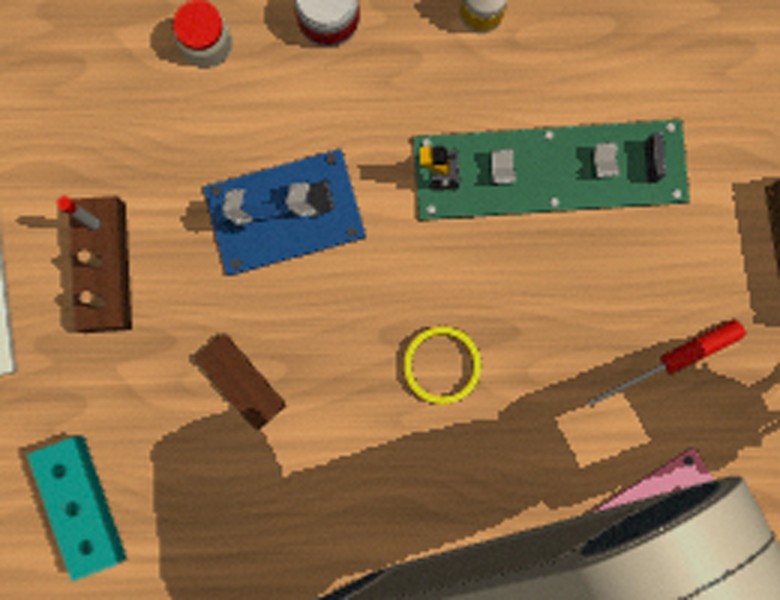

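The scene view (s1) shows the rod (red tip about 402,260 in full-frame pixels) in the dark stand, the blue rest at (336,272) and the green jig at (261,215). Possible mix-ups are:
- **Stand:** the turquoise stand at (497,265).
- **Rest:** the pink rest at (352,146).
- **Red tip:** the jar's red lid at (281,314) and the red screwdriver at (292,163).
- **Rod:** the pale dowels at (415,291) and (427,282).

I choose the dark stand, blue rest and green jig. The top view (t1) agrees: red tip (212,198), blue rest (286,203), jig (374,187). Next I'll fit the poses.

```bash
cat > fit.py <<'E'
from h import *
from scipy.optimize import minimize
import itertools
S=4
def hullmask(pts):
    m=np.zeros((400*S,640*S),np.uint8); h=cv2.convexHull(((pts+.5)*S-.5).round().astype(np.int32)); cv2.fillConvexPoly(m,h,1); return m>0
def fit(ims,masks,box,x0):
    # box: x0,x1,y0,y1,z0,z1 in own frame ; returns x,y,yaw
    V=np.array(list(itertools.product(box[:2],box[2:4],box[4:])),float)
    T=[]
    for m in masks:
        ys,xs=np.nonzero(m); e=np.c_[xs,ys].astype(float)
        c=np.concatenate([e+[a,b] for a in(-.5,.5) for b in(-.5,.5)]); T.append(hullmask(c))
    def cost(p):
        c,s=np.cos(p[2]),np.sin(p[2]); P=V@np.array([[c,s,0],[-s,c,0],[0,0,1]])+[p[0],p[1],0]
        return sum(1-(a&t).sum()/(a|t).sum() for im,t in zip(ims,T) for a in[hullmask(proj(im,P))])/len(ims)
    s0=np.array([x0+d for d in([0,0,0],[15,0,0],[0,15,0],[0,0,.1])])
    r=minimize(cost,x0,method="Nelder-Mead",options=dict(initial_simplex=s0,xatol=.02,fatol=1e-5,maxiter=300)); return r.x,r.fun
def big(m):
    m=cv2.morphologyEx(m.astype(np.uint8),cv2.MORPH_CLOSE,np.ones((5,5)))
    n,l,st,_=cv2.connectedComponentsWithStats(m); return l==1+st[1:,4].argmax()
E
python3 - <<'E'
from fit import *
ims=[cams.get_image(n) for n in("scene","top")]
hs=[cv2.cvtColor(i["image"],cv2.COLOR_RGB2HSV).astype(int) for i in ims]
roi=lambda m,r:m&np.pad(np.ones((r[3]-r[1],r[2]-r[0]),bool),((r[1],400-r[3]),(r[0],640-r[2])))
J=[big(roi((h[...,0]>50)&(h[...,0]<85)&(h[...,1]>60),r)) for h,r in zip(hs,[(200,150,320,270),(320,160,430,215)])]
B=[big(roi((h[...,0]>100)&(h[...,0]<125)&(h[...,1]>100),r)) for h,r in zip(hs,[(290,230,380,310),(250,170,315,230)])]
# the scene blue mask includes the post: use top only for the rest, then scene hull of low part is checked by eye
for nm,M,box,g in(("jig",J,(-50,50,-160,160,0,12),None),("rest",B,(-55,55,-40,130,0,12),None)):
    for sel in([0],[1],[0,1]):
        ys,xs=np.nonzero(M[1]); c=atz(ims[1],[xs.mean(),ys.mean()],12)
        best=None
        for yaw in(0.0,.2,-.2):
            off=0 if nm=="jig" else 45
            x0=np.array([c[0]+off*np.sin(yaw),c[1]-off*np.cos(yaw),yaw])
            r=fit([ims[i] for i in sel],[M[i] for i in sel],box,x0)
            if best is None or r[1]<best[1]: best=r
        print(nm,sel,best[0].round(3),round(best[1],4),[int(M[i].sum()) for i in sel])
# red tip of the rod
def closest(u0,u1):
    (o,v),(p,w)=ray(ims[0],u0),ray(ims[1],u1); A=np.c_[v,-w]; t=np.linalg.lstsq(A,p-o,rcond=None)[0]
    a,b=o+v*t[0],p+w*t[1]; return (a+b)/2,np.linalg.norm(a-b)
red=[big(roi(((h[...,0]<8)|(h[...,0]>172))&(h[...,1]>150)&(h[...,2]>90),r)) for h,r in zip(hs,[(390,250,415,280),(205,190,225,210)])]
for m,n in zip(red,("scene","top")):
    ys,xs=np.nonzero(m); print(n,m.sum(),xs.min(),xs.max(),ys.min(),ys.max(),xs.mean(),ys.mean())
c=[np.array(np.nonzero(m))[::-1].mean(1) for m in red]; print("red centroid",closest(*c), atz(ims[1],c[1],205),atz(ims[0],c[0],200))
# rod fit: vertical cylinder red part 185..215
th=np.linspace(0,2*np.pi,24,endpoint=False)
def cost(p,sel=(0,1)):
    P=np.concatenate([np.c_[p[0]+7*np.cos(th),p[1]+7*np.sin(th),0*th+z] for z in(185,215)]); P0=0
    o=0
    for i in sel:
        ys,xs=np.nonzero(red[i]); e=np.c_[xs,ys].astype(float)
        t=hullmask(np.concatenate([e+[a,b] for a in(-.5,.5) for b in(-.5,.5)])); a=hullmask(proj(ims[i],P)); o+=1-(a&t).sum()/(a|t).sum()
    return o
x=atz(ims[1],c[1],205)[:2]
for sel in((0,),(1,),(0,1)):
    r=minimize(cost,x,args=(sel,),method="Nelder-Mead",options=dict(initial_simplex=[x,x+[6,0],x+[0,6]])); print("rod",sel,r.x,r.fun)
# overlay for checking
print(ctrl.get_obs()["orientation"])
E
```

```text
jig [0] [ 5.96304e+02 -1.90830e+02  3.60000e-02] 0.03 [1732]
jig [1] [ 5.96035e+02 -1.88577e+02  4.00000e-02] 0.0116 [2106]
jig [0, 1] [ 5.96198e+02 -1.88927e+02  3.50000e-02] 0.0239 [1732, 2106]
rest [0] [5.65183e+02 8.29620e+01 2.44000e-01] 0.1481 [1146]
rest [1] [5.64279e+02 8.39930e+01 2.49000e-01] 0.0153 [1258]
rest [0, 1] [5.64256e+02 8.36290e+01 2.44000e-01] 0.0823 [1146, 1258]
scene 112 398 406 257 272 402.01785714285717 264.55357142857144
top 27 209 214 195 200 211.62962962962962 197.77777777777777
red centroid (array([538.87093104, 341.51426309, 203.19922978]), np.float64(0.9130272973763306)) [538.26513958 341.44349264 205.        ] [536.86778162 338.99307359 200.        ]
rod (0,) [537.94499684 339.4671781 ] 0.18028032866118893
rod (1,) [538.89025593 342.17364573] 0.1518518518518519
rod (0, 1) [538.70270336 341.62311124] 0.39572303344324067
[3.05640052e+00 7.26529718e-01 1.95735459e-05]
```

```bash
cat >> h.py <<'E'
REST=np.array([564.5,83.8,.247]); JIG=np.array([596.1,-189.3,.037])
def own(f,p):
    c,s=np.cos(f[2]),np.sin(f[2]); p=np.array(p,float); return np.array([f[0]+c*p[0]-s*p[1],f[1]+s*p[0]+c*p[1],p[2]])
def state():
    o=ctrl.get_obs(); m=R.from_rotvec(o["orientation"]).as_matrix()
    print("t",round(o["t"],2),"tcp",np.round(o["ee_pos"],1),"yaw",round(np.arctan2(m[1,0],m[0,0]),4),"F",np.round(o["ft_force"],1),"w",round(o["width"],1),"g",round(o["grasp_force"],1),"q",np.round(o["qpos"],2)); return o,m
def togo(p,yaw=None):
    o,m=state(); d=m.T@(np.array(p)-o["ee_pos"])/25; print("to",np.round(p,1),"shift units",np.round(d,2), "" if yaw is None else ("turn units",round(-np.degrees(yaw-np.arctan2(m[1,0],m[0,0]))/5,2)))
E
python3 - <<'E'
from h import *
im=cams.get_image("scene"); a=im["image"].copy()
P=[own(REST,(0,0,40)),own(REST,(0,141,181)),own(JIG,(0,-100,50)),own(JIG,(0,100,50)),own(JIG,(0,130,75)),np.array([538.6,341.3,215]),np.array([538.6,341.3,60])]
a=cv2.resize(a,None,fx=4,fy=4,interpolation=cv2.INTER_CUBIC)
for u in proj(im,np.array(P)): cv2.drawMarker(a,tuple(int(v) for v in (u+.5)*4),(255,0,255),cv2.MARKER_CROSS,14,1)
save("ov.png",a[700:1300,880:1680])
togo([538.6,341.3,260],REST[2]+np.pi/2)
E
```

```text
t 0.85 tcp [ 281.3 -558.1  222.7] yaw 0.4668 F [ 0.5 -0.7  0. ] w 87.8 g 0.0 q [-1.12  0.42  1.63  0.    1.09 -0.02]
to [538.6 341.3 260. ] shift units [ 25.38 -27.5   -1.49] ('turn units', np.float64(-15.48))
```

View pics/ov.png

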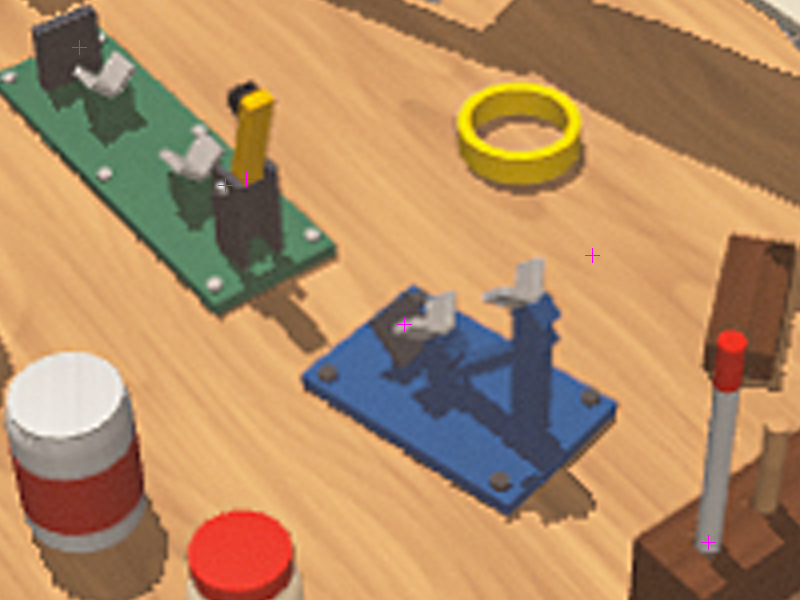

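The overlay crop confirms the choice: the markers sit on the rod's red tip (crop 732,342), the blue rest's stop (404,325), and the clamp hinge and saddle ends of the green jig (246,180). The first move is the turn.

>>> move_arm([
  [[0,0,-0.5],-1,0],
  [[0,0,-0.5],-1,0],
  [[0,0,-0.5],-1,0],
  [[0,0,-0.5],-1,0],
  [[0,0,0],-1,0],
  [[0,0,0],-1,0],
  [[0,0,0],-1,0],
  [[0,0,0],-1,0],
  [[0,0,0],-1,0],
  [[0,0,0],-1,0],
  [[0,0,0],-1,0],
  [[0,0,0],-1,0],
  [[0,0,0],-1,0],
  [[0,0,0],-1,0],
  [[0,0,0],-1,0],
  [[0,0,0],-0.48,0],
])

```text
t: 2.18
ee_pos: [281.3, -558.1, 272.7]
orientation: [-1.925, -2.482, 0.0]
ft_force: [0.4, -1.0, -1.1]
width: 88.2
grasp_force: 0.0
```

```bash
python3 -c "
from h import *
togo([538.6,341.3,265],REST[2]+np.pi/2)"
```

```text
t 2.18 tcp [ 281.3 -558.1  272.7] yaw 1.8221 F [ 0.4 -1.  -1.1] w 88.2 g 0.0 q [-1.12  0.37  1.58 -0.    1.18 -1.37]
to [538.6 341.3 265. ] shift units [32.29 18.92  0.31] ('turn units', np.float64(0.05))
```

>>> move_arm([
  [[0.95,0.56,0],0,0],
  [[0.95,0.56,0],0,0],
  [[0.95,0.56,0],0,0],
  [[0.95,0.56,0],0,0],
  [[0.95,0.56,0],0,0],
  [[0.95,0.56,0],0,0],
  [[0.95,0.56,0],0,0],
  [[0.95,0.56,0],0,0],
  [[0.95,0.56,0],0,0],
  [[0.95,0.56,0],0,0],
  [[0.95,0.56,0],0,0],
  [[0.95,0.56,0],0,0],
  [[0.95,0.56,0],0,0],
  [[0.95,0.56,0],0,0],
  [[0.95,0.56,0],0,0],
  [[0.95,0.56,0],0,0],
  [[0.95,0.56,0],0,0],
  [[0.95,0.56,0],0,0],
  [[0.95,0.56,0],0,0],
  [[0.95,0.56,0],0,0],
])

```text
t: 3.85
ee_pos: [436.9, -27.7, 272.9]
orientation: [1.931, 2.478, 0.001]
ft_force: [0.1, -0.8, -0.4]
width: 87.8
grasp_force: 0.0
```

>>> move_arm([
  [[0.95,0.56,0],0,0],
  [[0.95,0.56,0],0,0],
  [[0.95,0.56,0],0,0],
  [[0.95,0.56,0],0,0],
  [[0.95,0.56,0],0,0],
  [[0.95,0.56,0],0,0],
  [[0.95,0.56,0],0,0],
  [[0.95,0.56,0],0,0],
  [[0.95,0.56,0],0,0],
  [[0.95,0.56,0],0,0],
  [[0.95,0.56,0],0,0],
  [[0.95,0.56,0],0,0],
  [[0.95,0.56,0],0,0],
  [[0,0,0],0,0],
])

```text
t: 5.02
ee_pos: [538.7, 318.9, 272.6]
orientation: [-1.928, -2.48, -0.004]
ft_force: [-0.9, -1.1, 0.8]
width: 87.9
grasp_force: 0.0
```

```bash
python3 -c "
from h import *
togo([538.6,341.3,265],REST[2]+np.pi/2)"
```

```text
t 5.02 tcp [538.7 318.9 272.6] yaw 1.8201 F [-0.9 -1.1  0.8] w 87.9 g 0.0 q [0.51 0.37 1.58 0.   1.18 0.27]
to [538.6 341.3 265. ] shift units [0.87 0.22 0.31] ('turn units', np.float64(0.03))
```

>>> move_arm([
  [[0.87,0.22,0],0,0],
  [[0,0,0],0,0],
  [[0,0,0.7],0,0],
  [[0,0,0.7],0,0],
  [[0,0,0.7],0,0],
  [[0,0,0.7],0,0],
  [[0,0,0.7],0,0],
  [[0,0,0.56],0,0],
  [[0,0,0],0,0.5],
  [[0,0,0],0,1],
  [[0,0,0],0,1],
  [[0,0,0],0,1],
  [[0,0,0],0,1],
  [[0,0,0],0,1],
  [[0,0,0],0,1],
  [[0,0,0],0,1],
  [[0,0,0],0,1],
])

```text
t: 6.43
ee_pos: [537.8, 337.3, 171.3]
orientation: [1.931, 2.478, 0.0]
ft_force: [-0.5, 0.3, 0.0]
width: 31.3
grasp_force: 0.0
```

```bash
python3 -c "
from h import *
togo([538.6,341.3,171],REST[2]+np.pi/2)"
```

```text
t 6.43 tcp [537.8 337.3 171.3] yaw 1.8178 F [-0.5  0.3  0. ] w 31.3 g 0.0 q [0.54 0.5  1.64 0.   1.   0.29]
to [538.6 341.3 171. ] shift units [0.15 0.07 0.01] ('turn units', np.float64(-0.0))
```

>>> move_arm([
  [[0.15,0.07,0],0,1],
  [[0,0,0],0,1],
  [[0,0,0],0,1],
  [[0,0,0],0,1],
  [[0,0,0],0,1],
  [[0,0,0],0,1],
  [[0,0,0],0,1],
])

```text
t: 7.02
ee_pos: [538.5, 341.3, 171.2]
orientation: [-1.931, -2.478, -0.0]
ft_force: [0.6, -0.2, 0.2]
width: 13.4
grasp_force: 30.0
```

>>> move_arm([
  [[0,0,-0.3],0,1],
  [[0,0,-0.5],0,1],
  [[0,0,-0.7],0,1],
  [[0,0,-0.7],0,1],
  [[0,0,-0.7],0,1],
  [[0,0,-0.7],0,1],
  [[0,0,-0.7],0,1],
  [[0,0,-0.7],0,1],
  [[0,0,-0.7],0,1],
  [[0,0,-0.7],0,1],
  [[0,0,-0.4],0,1],
  [[0,0,0],0,1],
])

```text
t: 8.02
ee_pos: [539.4, 341.7, 344.8]
orientation: [1.93, 2.477, 0.007]
ft_force: [-0.1, -0.9, -0.9]
width: 13.5
grasp_force: 30.0
```

```bash
python3 -c "
from h import *
togo(own(REST,(0,-2,340-19)),REST[2]+np.pi/2)"
```

```text
t 8.02 tcp [539.4 341.7 344.8] yaw 1.8176 F [-0.1 -0.9 -0.9] w 13.5 g 30.0 q [ 0.55  0.33  1.48 -0.    1.33  0.3 ]
to [565.   81.9 321. ] shift units [-10.33  -1.55   0.93] ('turn units', np.float64(-0.0))
```

>>> move_arm([
  [[-0.3,-0.09,0],0,1],
  [[-0.5,-0.09,0],0,1],
  [[-0.65,-0.09,0],0,1],
  [[-0.65,-0.09,0],0,1],
  [[-0.65,-0.09,0],0,1],
  [[-0.65,-0.09,0],0,1],
  [[-0.65,-0.09,0],0,1],
  [[-0.65,-0.09,0],0,1],
  [[-0.65,-0.09,0],0,1],
  [[-0.65,-0.09,0],0,1],
  [[-0.65,-0.09,0],0,1],
  [[-0.65,-0.09,0],0,1],
  [[-0.65,-0.09,0],0,1],
  [[-0.65,-0.09,0],0,1],
  [[-0.65,-0.09,0],0,1],
  [[-0.65,-0.09,0],0,1],
  [[-0.43,-0.11,0],0,1],
  [[0,0,0],0,1],
  [[0,0,0],0,1],
])

```text
t: 9.6
ee_pos: [563.8, 80.4, 340.9]
orientation: [-1.933, -2.476, 0.0]
ft_force: [-0.3, 0.1, -0.9]
width: 13.4
grasp_force: 30.0
```

```bash
cat >> h.py <<'E'
def look(name,P=(),crop=None,cam="scene",f=4):
    "crop x0,y0,x1,y1 in px"
    im=cams.get_image(cam); a=cv2.resize(im["image"],None,fx=f,fy=f,interpolation=cv2.INTER_CUBIC)
    for u in (proj(im,np.array(P)) if len(P) else ()): cv2.drawMarker(a,tuple(int(v) for v in (u+.5)*f),(255,0,255),cv2.MARKER_CROSS,14,1)
    x0,y0,x1,y1=[v*f for v in crop]; save(name,a[y0:y1,x0:x1]); return im
E
python3 -c "
from h import *
togo(own(REST,(0,-2,340-19)),REST[2]+np.pi/2)
o=ctrl.get_obs(); p=np.array(o['ee_pos'])
im=look('a.png',[p+[0,0,19],p+[0,0,19-175],p+[0,0,44]],(250,160,450,310))
print(proj(im,np.array([p+[0,0,19],p+[0,0,19-175]])))
"
```

```text
t 9.6 tcp [563.8  80.4 340.9] yaw 1.8157 F [-0.3  0.1 -0.9] w 13.4 g 30.0 q [ 0.12  0.23  1.63  0.    1.29 -0.12]
to [565.   81.9 321. ] shift units [0.05 0.06 0.8 ] ('turn units', np.float64(-0.02))
[[317.31717113 146.83763042]
 [318.96655745 210.29925183]]
```

View pics/a.png

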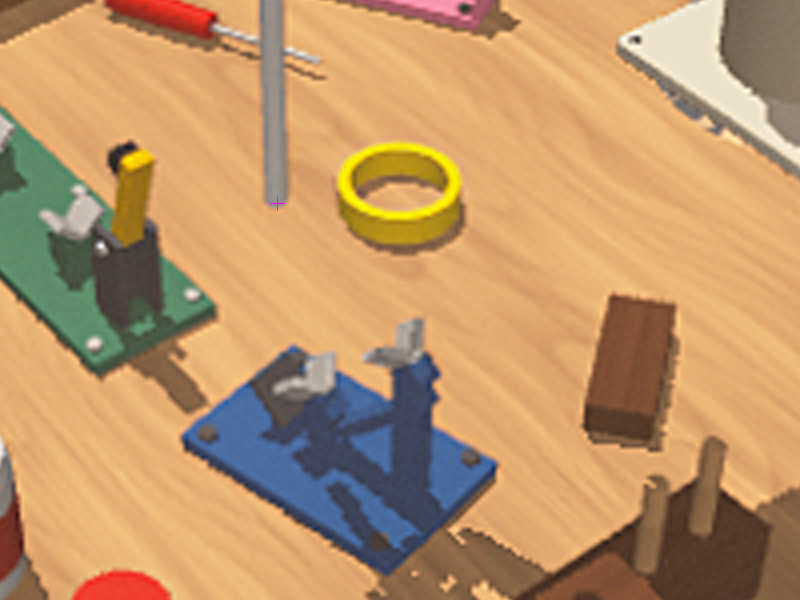

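```bash
python3 -c "
from h import *
togo(own(REST,(0,6,202)),REST[2]+np.pi/2)
g0=np.array([6,221.]);E=np.array([14.1,47.1])
for t in np.arange(0,46,3):
    a=np.radians(t);L=170-8*t/45
    g=E+4.95*np.array([-np.cos(a),np.sin(a)])+L*np.array([np.sin(a),np.cos(a)])
    print(t,g.round(1),(g-19*np.array([0,1])).round(1),'dx %.2f dz %.2f'%tuple((g-g0)*[1,-1]/25)); g0=g
"
```

```text
t 9.65 tcp [563.8  81.1 341. ] yaw 1.8167 F [ 0.1 -0.  -0.7] w 13.7 g 30.0 q [ 0.12  0.23  1.63  0.    1.29 -0.12]
to [563.   89.6 202. ] shift units [0.34 0.05 5.56] ('turn units', np.float64(-0.01))
0 [  9.1 217.1] [  9.1 198.1] dx 0.13 dz 0.16
3 [ 18.  216.6] [ 18.  197.6] dx 0.36 dz 0.02
6 [ 26.8 215.6] [ 26.8 196.6] dx 0.35 dz 0.04
9 [ 35.6 214.2] [ 35.6 195.2] dx 0.35 dz 0.06
12 [ 44.2 212.3] [ 44.2 193.3] dx 0.34 dz 0.07
15 [ 52.6 210. ] [ 52.6 191. ] dx 0.34 dz 0.09
18 [ 60.9 207.3] [ 60.9 188.3] dx 0.33 dz 0.11
21 [ 69.1 204.1] [ 69.1 185.1] dx 0.33 dz 0.13
24 [ 77.  200.5] [ 77.  181.5] dx 0.32 dz 0.14
27 [ 84.7 196.5] [ 84.7 177.5] dx 0.31 dz 0.16
30 [ 92.1 192.2] [ 92.1 173.2] dx 0.30 dz 0.17
33 [ 99.3 187.4] [ 99.3 168.4] dx 0.29 dz 0.19
36 [106.3 182.4] [106.3 163.4] dx 0.28 dz 0.20
39 [112.9 176.9] [112.9 157.9] dx 0.26 dz 0.22
42 [119.2 171.2] [119.2 152.2] dx 0.25 dz 0.23
45 [125.2 165.2] [125.2 146.2] dx 0.24 dz 0.24
```

Descend in front of the stop, then check before tilting.

>>> move_arm([
  [[0.34,0.05,0],0,1],
  [[0,0,0],0,1],
  [[0,0,0.4],0,1],
  [[0,0,0.6],0,1],
  [[0,0,0.6],0,1],
  [[0,0,0.6],0,1],
  [[0,0,0.6],0,1],
  [[0,0,0.6],0,1],
  [[0,0,0.6],0,1],
  [[0,0,0.5],0,1],
  [[0,0,0.4],0,1],
  [[0,0,0.36],0,1],
  [[0,0,0.3],0,1],
  [[0,0,0],0,1],
  [[0,0,0],0,1],
])

```text
t: 10.9
ee_pos: [563.2, 90.0, 202.0]
orientation: [-1.931, -2.478, 0.0]
ft_force: [0.0, -0.2, -1.0]
width: 13.5
grasp_force: 30.0
```

```bash
python3 -c "
from h import *
togo(own(REST,(0,9.1,198.1)),REST[2]+np.pi/2)"
```

```text
t 10.9 tcp [563.2  90.  202. ] yaw 1.8179 F [ 0.  -0.2 -1. ] w 13.5 g 30.0 q [ 0.14  0.37  1.77 -0.    1.   -0.11]
to [562.3  92.6 198.1] shift units [ 0.11 -0.01  0.15] ('turn units', np.float64(0.0))
```

>>> move_arm([
  [[0.12,0,0.15],0,1],
  [[0.18,0,0.01],0,1],
  [[0.18,0,0.01],0,1],
  [[0.18,0,0.02],0,1],
  [[0.18,0,0.02],0,1],
  [[0.17,0,0.03],0,1],
  [[0.17,0,0.03],0,1],
  [[0.17,0,0.04],0,1],
  [[0.17,0,0.04],0,1],
])

```text
t: 11.65
ee_pos: [554.0, 127.3, 193.6]
orientation: [1.931, 2.478, 0.001]
ft_force: [0.6, -2.7, 1.9]
width: 13.6
grasp_force: 30.0
```

```bash
python3 -c "
from h import *
togo(own(REST,(0,44.2,193.3)),REST[2]+np.pi/2)
o=ctrl.get_obs(); print(o['moment'])
look('b.png',[own(REST,(0,44.2,212.3)),own(REST,(0,44.2-175*np.sin(.21),212.3-175*np.cos(.21)))],(270,160,430,310))"
```

```text
t 11.65 tcp [554.  127.3 193.6] yaw 1.8178 F [ 0.6 -2.7  1.9] w 13.6 g 30.0 q [ 0.2   0.38  1.78 -0.    0.98 -0.04]
to [553.7 126.7 193.3] shift units [-0.02 -0.02  0.01] ('turn units', np.float64(-0.0))
[-0.97755327 -0.263995   -0.01340019]
```

View pics/b.png

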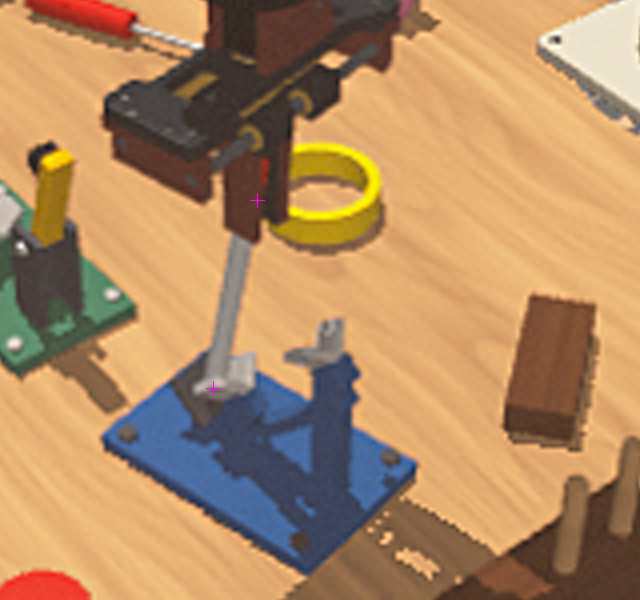

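The rod (crop: grip 257,200, plain end about 213,388) is pivoting in the pads as planned, with its plain end in the lower V and 2.7 N of contact force. I'll continue the arc.

>>> move_arm([
  [[0.17,0,0.05],0,1],
  [[0.17,0,0.05],0,1],
  [[0.17,0,0.06],0,1],
  [[0.17,0,0.06],0,1],
  [[0.16,0,0.06],0,1],
  [[0.16,0,0.07],0,1],
  [[0.16,0,0.07],0,1],
  [[0.16,0,0.07],0,1],
  [[0.16,0,0.08],0,1],
  [[0.15,0,0.08],0,1],
  [[0.15,0,0.09],0,1],
  [[0.15,0,0.09],0,1],
  [[0,0,0],0,1],
])

```text
t: 12.78
ee_pos: [542.3, 175.0, 173.0]
orientation: [-1.931, -2.478, -0.003]
ft_force: [-0.9, 1.3, 6.2]
width: 13.4
grasp_force: 30.0
```

```bash
python3 -c "
from h import *
togo(own(REST,(0,92.1,173.2)),REST[2]+np.pi/2)
togo(own(REST,(0,125.2,146.2)),REST[2]+np.pi/2)
o=ctrl.get_obs(); print(o['moment'])"
```

```text
t 12.78 tcp [542.3 175.  173. ] yaw 1.8178 F [-0.9  1.3  6.2] w 13.4 g 30.0 q [0.29 0.41 1.79 0.   0.94 0.04]
to [542.  173.1 173.2] shift units [-0.07 -0.03 -0.01] ('turn units', np.float64(0.0))
t 12.78 tcp [542.3 175.  173. ] yaw 1.8178 F [-0.9  1.3  6.2] w 13.4 g 30.0 q [0.29 0.41 1.79 0.   0.94 0.04]
to [533.9 205.2 146.2] shift units [ 1.25 -0.03  1.07] ('turn units', np.float64(0.0))
[-0.04940274 -0.02295865 -0.04422316]
```

>>> move_arm([
  [[0.14,0,0.08],0,1],
  [[0.14,0,0.09],0,1],
  [[0.14,0,0.1],0,1],
  [[0.14,0,0.11],0,1],
  [[0.13,0,0.11],0,1],
  [[0.13,0,0.11],0,1],
  [[0.12,0,0.11],0,1],
  [[0.12,0,0.12],0,1],
  [[0.11,0,0.12],0,1],
  [[0.08,0,0.12],0,1],
  [[0,0,0],0,1],
  [[0,0,0],0,1],
])

```text
t: 13.78
ee_pos: [535.6, 206.9, 147.7]
orientation: [-1.931, -2.477, -0.009]
ft_force: [-3.9, 9.1, 13.3]
width: 13.3
grasp_force: 30.0
```

```bash
python3 -c "
from h import *
togo(own(REST,(0,125.2,146.2)),REST[2]+np.pi/2)
o=ctrl.get_obs(); print(o['moment'])
look('c.png',[own(REST,(0,0,40)),own(REST,(0,141.4,181.4))],(270,160,430,310))"
```

```text
t 13.78 tcp [535.6 206.9 147.7] yaw 1.8173 F [-3.9  9.1 13.3] w 13.3 g 30.0 q [0.35 0.44 1.8  0.   0.89 0.1 ]
to [533.9 205.2 146.2] shift units [-0.05 -0.08  0.06] ('turn units', np.float64(-0.01))
[ 1.14029605  0.26685777 -0.08886108]
```

View pics/c.png

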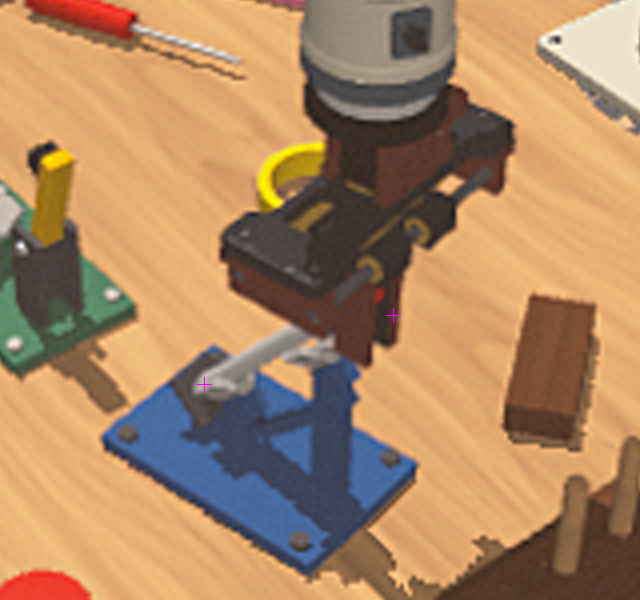

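>>> move_arm([
  [[0.03,0,0.03],0,1],
  [[0,0,0],0,1],
  [[0,0,0],0,0.75],
  [[0,0,0],0,0.6],
  [[0,0,0],0,0.5],
  [[0,0,0],0,0.4],
  [[0,0,0],0,0.4],
  [[0,0,0],0,0.4],
  [[0,0,0],0,0.4],
  [[0,0,0],0,0.4],
  [[0,0,0],0,0.4],
])

```text
t: 14.75
ee_pos: [534.3, 204.5, 145.1]
orientation: [-1.931, -2.478, 0.0]
ft_force: [-0.6, 0.4, 0.3]
width: 52.3
grasp_force: 0.0
```

>>> move_arm([
  [[0,0,-0.3],0,0.3],
  [[0,0,-0.6],0,0.3],
  [[0,0,-0.6],0,0.3],
  [[0,0,-0.6],0,0.3],
  [[0,0,-0.6],0,0.3],
  [[0,0,-0.6],0,0.3],
  [[0,0,-0.6],0,0.3],
  [[0,0,0],0,0.3],
])

```text
t: 15.42
ee_pos: [536.0, 205.2, 246.3]
orientation: [1.929, 2.476, 0.007]
ft_force: [0.1, 0.5, 0.3]
width: 61.7
grasp_force: 0.0
```

```bash
python3 -c "
from h import *
s=84
togo(own(REST,(0,s*.7071,40+s*.7071-19+120)),REST[2]+np.pi/2)
look('d.png',[own(REST,(0,0,40)),own(REST,(0,141.4,181.4)),own(REST,(0,s*.7071,40+s*.7071))],(270,180,430,310))"
```

```text
t 15.42 tcp [536.  205.2 246.3] yaw 1.8177 F [0.1 0.5 0.3] w 61.7 g 0.0 q [ 0.34  0.32  1.73 -0.    1.09  0.1 ]
to [550.  141.4 200.4] shift units [-2.61 -0.09  1.83] ('turn units', np.float64(-0.0))
```

View pics/d.png

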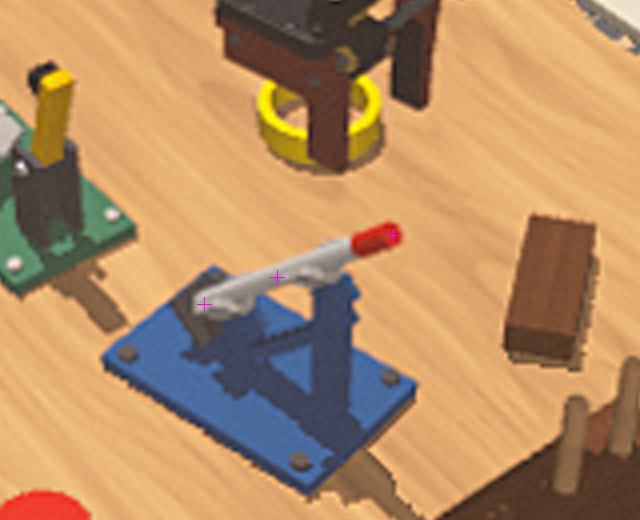

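>>> move_arm([
  [[-0.6,-0.03,0],0,0.3],
  [[-0.7,-0.03,0],0,0.3],
  [[-0.7,-0.03,0],0,0.3],
  [[-0.63,0,0],0,0.3],
  [[0,0,0],0,0.3],
  [[0,0,0],0,0.3],
])

```text
t: 15.97
ee_pos: [547.8, 139.8, 241.8]
orientation: [-1.932, -2.476, 0.002]
ft_force: [-0.3, 0.4, -0.6]
width: 61.4
grasp_force: 0.0
```

```bash
python3 -c "
from h import *
s=83
togo(own(REST,(0,s*.7071,40+s*.7071-18)),REST[2]+np.pi/2)"
```

```text
t 15.97 tcp [547.8 139.8 241.8] yaw 1.8161 F [-0.3  0.4 -0.6] w 61.4 g 0.0 q [ 0.23  0.31  1.75  0.    1.08 -0.02]
to [550.2 140.7  80.7] shift units [0.01 0.11 6.44] ('turn units', np.float64(-0.02))
```

>>> move_arm([
  [[0,0.11,0.3],0,0.3],
  [[0,0,0.6],0,0.3],
  [[0,0,0.6],0,0.3],
  [[0,0,0.6],0,0.3],
  [[0,0,0.6],0,0.3],
  [[0,0,0.6],0,0.3],
  [[0,0,0.6],0,0.3],
  [[0,0,0.6],0,0.3],
  [[0,0,0.6],0,0.3],
  [[0,0,0.5],0,0.3],
  [[0,0,0.5],0,0.3],
  [[0,0,0.5],0,0.3],
  [[0,0,0.44],0,0.3],
  [[0,0,0],0,0.3],
  [[0,0,0],0,0.3],
])

```text
t: 17.22
ee_pos: [550.5, 141.0, 66.0]
orientation: [-1.93, -2.478, 0.002]
ft_force: [0.1, 0.1, 0.0]
width: 61.8
grasp_force: 0.0
```

```bash
python3 -c "
from h import *
s=83
togo(own(REST,(0,s*.7071,40+s*.7071-18)),REST[2]+np.pi/2)"
```

```text
t 17.22 tcp [550.5 141.   66. ] yaw 1.8178 F [0.1 0.1 0. ] w 61.8 g 0.0 q [ 0.23  0.57  1.84 -0.    0.73 -0.02]
to [550.2 140.7  80.7] shift units [-0.01 -0.02 -0.59] ('turn units', np.float64(-0.0))
```

>>> move_arm([
  [[0,0,-0.3],0,0.3],
  [[0,0,-0.29],0,0.4],
  [[0,0,0],0,0.6],
  [[0,0,0],0,1],
  [[0,0,0],0,1],
  [[0,0,0],0,1],
  [[0,0,0],0,1],
  [[0,0,0],0,1],
  [[0,0,0],0,1],
  [[0,0,0],0,1],
  [[0,0,0],0,1],
  [[0,0,0],0,1],
  [[0,0,0],0,1],
])

```text
t: 18.3
ee_pos: [550.6, 140.9, 81.3]
orientation: [-1.931, -2.478, 0.001]
ft_force: [-1.4, -0.2, -0.1]
width: 13.4
grasp_force: 30.0
```

```bash
python3 -c "
from h import *
state()"
```

```text
t 18.3 tcp [550.6 140.9  81.3] yaw 1.8177 F [-1.4 -0.2 -0.1] w 13.4 g 30.0 q [ 0.23  0.54  1.84 -0.    0.76 -0.02]
```

>>> move_arm([
  [[0,0,-0.2],0,1],
  [[0,0,-0.3],0,1],
  [[0,0,-0.4],0,1],
  [[0,0,-0.5],0,1],
  [[0,0,-0.5],0,1],
  [[0,0,-0.5],0,1],
  [[0,0,-0.5],0,1],
  [[0,0,-0.5],0,1],
  [[0,0,-0.5],0,1],
  [[0,0,-0.5],0,1],
  [[0,0,-0.5],0,1],
  [[0,0,-0.5],0,1],
  [[0,0,-0.5],0,1],
  [[0,0,-0.5],0,1],
  [[0,0,-0.3],0,1],
  [[0,0,-0.2],0,1],
  [[0,0,0],0,1],
  [[0,0,0],0,1],
])

```text
t: 19.8
ee_pos: [550.7, 140.9, 254.0]
orientation: [1.931, 2.478, 0.0]
ft_force: [0.5, 0.2, -0.7]
width: 13.0
grasp_force: 30.0
```

```bash
cat >> h.py <<'E'
def rodsil(crop):
    "fit rod in scene view: print red centroid & gray end; returns image"
    im=cams.get_image("scene"); r=cams.boxes_of("scene","rod"); print([(round(d["p"],2),np.round(d["rect"],1).tolist()) for d in r]); return im
E
python3 -c "
from h import *
o,m=state(); p=np.array(o['ee_pos']); d=own(np.array([0,0,REST[2]]),(0,.7071,.7071)); g=p+[0,0,18]
togo(own(JIG,(0,-17,255)),JIG[2]+np.pi/2)
im=look('e.png',[g-83*d,g+117*d],(250,110,410,230))
print(proj(im,[g-83*d,g+117*d]))
print([(d['p'],d['rect']) for d in cams.boxes_of('scene','rod')])"
```

```text
t 19.8 tcp [550.7 140.9 254. ] yaw 1.8177 F [ 0.5  0.2 -0.7] w 13.0 g 30.0 q [ 0.23  0.3   1.73  0.    1.11 -0.02]
t 19.8 tcp [550.7 140.9 254. ] yaw 1.8177 F [ 0.5  0.2 -0.7] w 13.0 g 30.0 q [ 0.23  0.3   1.73  0.    1.11 -0.02]
to [ 596.7 -206.3  255. ] shift units [-13.92  -1.61  -0.04] ('turn units', np.float64(2.41))
[[319.15400431 201.77482045]
 [371.06271984 174.00931516]]
[(0.71, [346.3, 187.3, 55.8, 36.4]), (0.22, [411.6, 311.1, 66.4, 57.1])]
```

View pics/e.png

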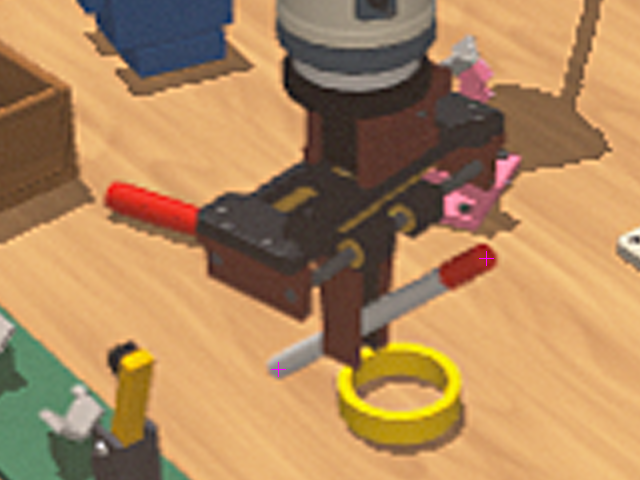

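The rod stays at 45° in the grip; both end markers (crop 278,369 and 487,258) lie on it. Next is the turn, then the carry to the jig.

>>> move_arm([
  [[0,0,0],0.4,1],
  [[0,0,0],0.5,1],
  [[0,0,0],0.6,1],
  [[0,0,0],0.5,1],
  [[0,0,0],0.41,1],
  [[0,0,0],0,1],
])

```text
t: 20.4
ee_pos: [550.4, 140.9, 253.1]
orientation: [-2.181, -2.26, 0.002]
ft_force: [0.3, 0.6, -1.6]
width: 13.6
grasp_force: 30.0
```

```bash
python3 -c "
from h import *
togo(own(JIG,(0,-17,255)),JIG[2]+np.pi/2)"
```

```text
t 20.4 tcp [550.4 140.9 253.1] yaw 1.6062 F [ 0.3  0.6 -1.6] w 13.6 g 30.0 q [ 0.23  0.31  1.73 -0.    1.11  0.19]
to [ 596.7 -206.3  255. ] shift units [-13.94   1.36  -0.08] ('turn units', np.float64(-0.02))
```

>>> move_arm([
  [[-0.3,0.07,0],0,1],
  [[-0.5,0.07,0],0,1],
  [[-0.7,0.07,0],0,1],
  [[-0.8,0.07,0],0,1],
  [[-0.8,0.07,0],0,1],
  [[-0.8,0.07,0],0,1],
  [[-0.8,0.07,0],0,1],
  [[-0.8,0.07,0],0,1],
  [[-0.8,0.07,0],0,1],
  [[-0.8,0.07,0],0,1],
  [[-0.8,0.07,0],0,1],
  [[-0.8,0.07,0],0,1],
  [[-0.8,0.07,0],0,1],
  [[-0.8,0.07,0],0,1],
  [[-0.8,0.07,0],0,1],
  [[-0.8,0.07,0],0,1],
  [[-0.8,0.07,0],0,1],
  [[-0.7,0.07,0],0,1],
  [[-0.5,0.07,0],0,1],
  [[-0.2,0.03,0],0,1],
])

```text
t: 22.07
ee_pos: [597.5, -212.5, 253.7]
orientation: [2.182, 2.26, -0.001]
ft_force: [0.5, 0.1, -0.6]
width: 13.2
grasp_force: 30.0
```

>>> move_arm([
  [[0,0,0],0,1],
  [[0,0,0],0,1],
])

```text
t: 22.23
ee_pos: [597.4, -210.0, 253.7]
orientation: [-2.18, -2.261, -0.0]
ft_force: [-0.0, 0.1, -1.5]
width: 13.5
grasp_force: 30.0
```

```bash
python3 -c "
from h import *
g0=None
for t in range(45,-1,-3):
    a=np.radians(t); g=np.array([-72,50])+55*np.array([np.cos(a),np.sin(a)])+7*np.array([0,1/np.cos(a)-1])
    if t==45:
        togo(own(JIG,(0,g[0],g[1]-18+60)),JIG[2]+np.pi/2)
    print(t,g.round(1),'plain',(g-83*np.array([np.cos(a),np.sin(a)])).round(1),'tcpz',(g[1]-18).round(1),'' if g0 is None else 'dx %.2f dz %.2f'%tuple((g-g0)*[1,-1]/25)); g0=g
o,m=state(); p=np.array(o['ee_pos']); d=own(np.array([0,0,JIG[2]]),(0,.7071,.7071)); g=p+[0,0,18]
im=cams.get_image('scene'); print(proj(im,[g-83*d,g+117*d]))
print([(d['p'],d['rect']) for d in cams.boxes_of('scene','rod')])"
```

```text
t 22.23 tcp [ 597.4 -210.   253.7] yaw 1.6071 F [-0.   0.1 -1.5] w 13.5 g 30.0 q [-0.36  0.4   1.58  0.    1.16 -0.39]
to [ 597.3 -222.4  133.8] shift units [-0.5  -0.02  4.8 ] ('turn units', np.float64(-0.01))
45 [-33.1  91.8] plain [-91.8  33.1] tcpz 73.8 
42 [-31.1  89.2] plain [-92.8  33.7] tcpz 71.2 dx 0.08 dz 0.10
39 [-29.3  86.6] plain [-93.8  34.4] tcpz 68.6 dx 0.07 dz 0.10
36 [-27.5  84. ] plain [-94.7  35.2] tcpz 66.0 dx 0.07 dz 0.11
33 [-25.9  81.3] plain [-95.5  36.1] tcpz 63.3 dx 0.07 dz 0.11
30 [-24.4  78.6] plain [-96.2  37.1] tcpz 60.6 dx 0.06 dz 0.11
27 [-23.   75.8] plain [-96.9  38.1] tcpz 57.8 dx 0.05 dz 0.11
24 [-21.8  73. ] plain [-97.6  39.3] tcpz 55.0 dx 0.05 dz 0.11
21 [-20.7  70.2] plain [-98.1  40.5] tcpz 52.2 dx 0.04 dz 0.11
18 [-19.7  67.4] plain [-98.6  41.7] tcpz 49.4 dx 0.04 dz 0.11
15 [-18.9  64.5] plain [-99.  43.] tcpz 46.5 dx 0.03 dz 0.11
12 [-18.2  61.6] plain [-99.4  44.3] tcpz 43.6 dx 0.03 dz 0.12
9 [-17.7  58.7] plain [-99.7  45.7] tcpz 40.7 dx 0.02 dz 0.12
6 [-17.3  55.8] plain [-99.8  47.1] tcpz 37.8 dx 0.02 dz 0.12
3 [-17.1  52.9] plain [-100.    48.5] tcpz 34.9 dx 0.01 dz 0.12
0 [-17.  50.] plain [-100.   50.] tcpz 32.0 dx 0.00 dz 0.12
t 22.23 tcp [ 597.4 -210.   253.7] yaw 1.6071 F [-0.   0.1 -1.5] w 13.5 g 30.0 q [-0.36  0.4   1.58  0.    1.16 -0.39]
[[236.2930323  142.47921057]
 [258.11522071 116.12990671]]
[(0.5, [248.7, 129.3, 28.8, 33.2])]
```

>>> move_arm([
  [[-0.25,0,0],0,1],
  [[-0.25,0,0],0,1],
  [[0,0,0.3],0,1],
  [[0,0,0.5],0,1],
  [[0,0,0.5],0,1],
  [[0,0,0.5],0,1],
  [[0,0,0.5],0,1],
  [[0,0,0.5],0,1],
  [[0,0,0.5],0,1],
  [[0,0,0.5],0,1],
  [[0,0,0.5],0,1],
  [[0,0,0.5],0,1],
  [[0,0,0.5],0,1],
  [[0,0,0.5],0,1],
  [[0,0,0.5],0,1],
  [[0,0,0.4],0,1],
  [[0,0,0.3],0,1],
  [[0,0,0],0,1],
  [[0,0,0],0,1],
])

```text
t: 23.92
ee_pos: [598.1, -222.5, 78.6]
orientation: [-2.18, -2.261, 0.0]
ft_force: [-0.2, -0.1, -0.9]
width: 13.2
grasp_force: 30.0
```

```bash
python3 -c "
from h import *
togo(own(JIG,(0,-33.1,73.8)),JIG[2]+np.pi/2)"
```

```text
t 23.92 tcp [ 598.1 -222.5   78.6] yaw 1.6074 F [-0.2 -0.1 -0.9] w 13.2 g 30.0 q [-0.37  0.62  1.68  0.    0.84 -0.41]
to [ 597.3 -222.4   73.8] shift units [ 0.01 -0.03  0.19] ('turn units', np.float64(-0.0))
```

>>> move_arm([
  [[0,-0.03,0.1],0,1],
  [[0.01,0,0.1],0,1],
  [[0.08,0,0.1],0,1],
  [[0.07,0,0.1],0,1],
  [[0.07,0,0.11],0,1],
  [[0.07,0,0.11],0,1],
  [[0.06,0,0.11],0,1],
  [[0.05,0,0.11],0,1],
  [[0.05,0,0.11],0,1],
  [[0,0,0],0,1],
  [[0,0,0],0,1],
])

```text
t: 24.83
ee_pos: [597.4, -211.0, 55.6]
orientation: [2.18, 2.261, 0.001]
ft_force: [-0.7, -0.3, 3.5]
width: 13.2
grasp_force: 30.0
```

```bash
python3 -c "
from h import *
togo(own(JIG,(0,-21.8,55)),JIG[2]+np.pi/2)
a=np.radians(24);d=np.array([np.cos(a),np.sin(a)]);g=np.array([-21.8,73])
P=[own(JIG,(0,*(g-83*d))),own(JIG,(0,*(g+117*d)))]
im=look('f.png',P,(190,130,330,250)); print(proj(im,P),[(d['p'],d['rect']) for d in cams.boxes_of('scene','rod')])"
```

```text
t 24.83 tcp [ 597.4 -211.    55.6] yaw 1.6076 F [-0.7 -0.3  3.5] w 13.2 g 30.0 q [-0.36  0.65  1.7   0.    0.79 -0.4 ]
to [ 596.9 -211.1   55. ] shift units [-0.   -0.02  0.03] ('turn units', np.float64(-0.0))
[[240.25918559 189.75791604]
 [270.78825177 197.60552972]] [(0.44, [257.4, 192.6, 25.5, 5.0])]
```

View pics/f.png

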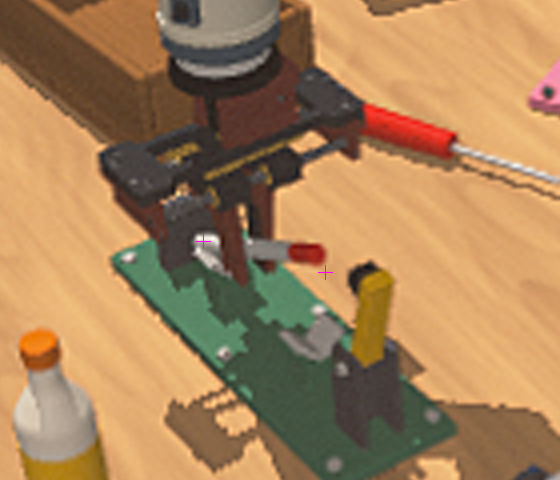

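The picture shows the rod at about 28° (red tip crop 322,254, against the predicted 325,271), with its plain end over the near saddle (205,240). It is pivoting down, lagging slightly, so I continue.

>>> move_arm([
  [[0.04,-0.02,0.12],0,1],
  [[0.04,0,0.11],0,1],
  [[0.03,0,0.11],0,1],
  [[0.03,0,0.12],0,1],
  [[0.02,0,0.12],0,1],
  [[0,0,0],0,1],
  [[0,0,0],0,1],
])

```text
t: 25.52
ee_pos: [596.4, -206.9, 40.3]
orientation: [-2.18, -2.262, -0.0]
ft_force: [2.1, 2.6, 1.5]
width: 13.2
grasp_force: 30.0
```

```bash
cat >> h.py <<'E'
def jigrod():
    "angle of rod in the jig plane from the red paint in the scene view"
    im=cams.get_image("scene"); h=cv2.cvtColor(im["image"],cv2.COLOR_RGB2HSV).astype(int)
    m=((h[...,0]<8)|(h[...,0]>172))&(h[...,1]>130)&(h[...,2]>60)
    M=np.zeros_like(m); M[175:225,245:300]=m[175:225,245:300]
    n,l,st,c=cv2.connectedComponentsWithStats(M.astype(np.uint8)); k=1+st[1:,4].argmax(); uv=c[k]
    # intersect ray with jig plane x=0
    o,v=ray(im,uv); nx=own(np.r_[0,0,JIG[2]],(1,0,0)); t=((JIG*[1,1,0]-o)@nx)/(v@nx); q=o+v*t
    w=q-JIG*[1,1,0]; print("red",st[k].tolist(),uv.round(1),"jig y,z of red centre",round(w@own(np.r_[0,0,JIG[2]],(0,1,0)),1),round(w[2],1)); return im
E
python3 -c "
from h import *
togo(own(JIG,(0,-17.7,40.7)),JIG[2]+np.pi/2)
jigrod()"
```

```text
t 25.52 tcp [ 596.4 -206.9   40.3] yaw 1.6075 F [2.1 2.6 1.5] w 13.2 g 30.0 q [-0.35  0.67  1.7   0.    0.77 -0.39]
to [ 596.8 -207.    40.7] shift units [-0.    0.01 -0.02] ('turn units', np.float64(-0.0))
red [266, 202, 10, 8, 46] [270.4 205.8] jig y,z of red centre 78.3 88.6
```

```bash
python3 -c "
from h import *
im=jigrod(); it=cams.get_image('top')
h=cv2.cvtColor(it['image'],cv2.COLOR_RGB2HSV).astype(int)
m=((h[...,0]<8)|(h[...,0]>172))&(h[...,1]>130)&(h[...,2]>60)
M=np.zeros_like(m);M[165:205,325:385]=m[165:205,325:385]
n,l,st,c=cv2.connectedComponentsWithStats(M.astype(np.uint8))
for k in range(1,n):
  if st[k,4]>3:
    print(st[k],c[k])
    for z in(60,75,88):
        q=atz(it,c[k],z)-JIG*[1,1,0]; J=np.r_[0,0,JIG[2]]; print(z,'own x,y',(q@own(J,(1,0,0))).round(1),(q@own(J,(0,1,0))).round(1))
print(cams.boxes_of('top','rod'))
for y,z in((78,74),(78,80),(78,88)): print(proj(im,[own(JIG,(0,y,z))]))
a=cv2.resize(im['image'][170:240,220:310],None,fx=6,fy=6,interpolation=cv2.INTER_CUBIC)
b=cv2.resize(it['image'][150:220,320:390],None,fx=6,fy=6,interpolation=cv2.INTER_CUBIC)
b=np.pad(b,((0,0),(0,0),(0,0))); w=np.hstack([a[:, :380],b]); save('g.png',w); print(w.shape)
"
```

```text
red [266, 202, 10, 8, 46] [270.3 205.5] jig y,z of red centre 78.2 89.4
[349 182  10   4  37] [353.13513514 183.48648649]
60 own x,y 4.6 75.6
75 own x,y 2.0 76.9
88 own x,y -0.3 78.0
[]
[[270.7369009  209.95063181]]
[[270.56253107 208.22749975]]
[[270.32888608 205.91546674]]
(420, 800, 3)
```

>>> move_arm([
  [[0.02,0,0.1],0,1],
  [[0.02,0,0.1],0,1],
  [[0.01,0,0.1],0,1],
  [[0,0,0],0,1],
  [[0,0,0],0,1],
])

```text
t: 26.13
ee_pos: [596.2, -205.7, 32.9]
orientation: [-2.18, -2.262, 0.0]
ft_force: [2.0, 1.6, 2.3]
width: 13.3
grasp_force: 30.0
```

```bash
python3 -c "
from h import *
togo(own(JIG,(0,-17.7,32)),JIG[2]+np.pi/2)
jigrod(); print(ctrl.get_obs()['moment'])
d=cams.cut_out('scene','rod')
for r in d[:2]: print(r['p'],r['rect'])"
```

```text
t 26.13 tcp [ 596.2 -205.7   32.9] yaw 1.6075 F [2.  1.6 2.3] w 13.3 g 30.0 q [-0.35  0.68  1.7  -0.    0.75 -0.39]
to [ 596.8 -207.    32. ] shift units [-0.05  0.02  0.04] ('turn units', np.float64(-0.0))
red [267, 208, 10, 8, 50] [271.6 211.5] jig y,z of red centre 81.9 71.1
[ 0.23256919 -0.42158292  0.11420992]
0.72 [333.2, 271.2, 78.0, 62.4]
0.61 [261.8, 219.2, 85.2, 70.1]
```

>>> move_arm([
  [[0,0,0.08],0,1],
  [[0,0,0.08],0,1],
  [[0,0,0.06],0,1],
  [[0,0,0],0,1],
  [[0,0,0],0,1],
])

```text
t: 26.65
ee_pos: [596.4, -205.8, 27.5]
orientation: [-2.18, -2.262, 0.0]
ft_force: [2.1, 2.4, 2.8]
width: 13.1
grasp_force: 30.0
```

```bash
python3 -c "
from h import *
state()
jigrod(); print(ctrl.get_obs()['moment'])"
```

```text
t 26.65 tcp [ 596.4 -205.8   27.5] yaw 1.6075 F [2.1 2.4 2.8] w 13.1 g 30.0 q [-0.35  0.69  1.71 -0.    0.74 -0.39]
red [268, 212, 7, 7, 30] [270.6 214.7] jig y,z of red centre 74.5 55.0
[ 0.27797033 -0.51681258  0.12755706]
```

>>> move_arm([
  [[0,0,0.05],0,1],
  [[0,0,0.04],0,1],
  [[0,0,0],0,1],
  [[0,0,0],0,1],
])

```text
t: 27.03
ee_pos: [596.9, -205.9, 26.0]
orientation: [2.18, 2.261, 0.001]
ft_force: [2.9, 2.6, 6.9]
width: 13.1
grasp_force: 30.0
```

```bash
python3 -c "
from h import *
state()
im=jigrod(); print(ctrl.get_obs()['moment'])
im=look('h.png',[own(JIG,(0,-100,50)),own(JIG,(0,100,50))],(210,160,320,250),f=6)
it=cams.get_image('top'); h=cv2.cvtColor(it['image'],cv2.COLOR_RGB2HSV).astype(int)
m=((h[...,0]<8)|(h[...,0]>172))&(h[...,1]>130)&(h[...,2]>60); ys,xs=np.nonzero(m[165:205,325:385]); c=[xs.mean()+325,ys.mean()+165]
q=atz(it,c,50)-JIG*[1,1,0]; J=np.r_[0,0,JIG[2]]; print(len(xs),'own x,y',(q@own(J,(1,0,0))).round(1),(q@own(J,(0,1,0))).round(1))
"
```

```text
t 27.03 tcp [ 596.9 -205.9   26. ] yaw 1.6071 F [2.9 2.6 6.9] w 13.1 g 30.0 q [-0.35  0.69  1.71  0.    0.74 -0.39]
red [267, 213, 7, 9, 34] [270.3 216.2] jig y,z of red centre 72.0 48.0
[ 0.32178898 -0.43940985 -0.0113954 ]
36 own x,y -0.2 82.7
```

View pics/h.png

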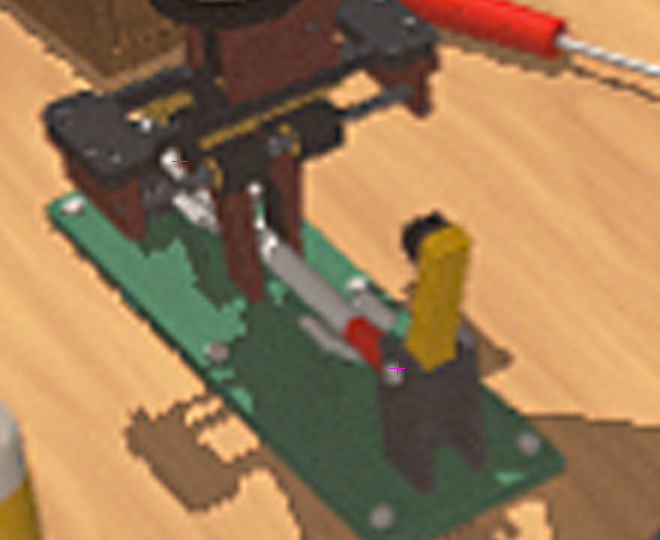

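The rod lies level in both saddles, with its red end (crop 362,340) running behind the clamp post. The vertical force has jumped to 6.9 N, so it is seated and I release it.

>>> move_arm([
  [[0,0,0],0,0.75],
  [[0,0,0],0,0.6],
  [[0,0,0],0,0.5],
  [[0,0,0],0,0.4],
  [[0,0,0],0,0.4],
  [[0,0,0],0,0.4],
  [[0,0,0],0,0.4],
  [[0,0,0],0,0.4],
  [[0,0,0],0,0.4],
  [[0,0,-0.2],0,0.4],
  [[0,0,-0.4],0,0.4],
  [[0,0,-0.6],0,0.4],
  [[0,0,-0.8],0,0.4],
  [[0,0,-0.8],0,0.4],
  [[0,0,-0.8],0,0.4],
  [[0,0,-0.8],0,0.4],
  [[0,0,-0.8],0,0.5],
  [[0,0,-0.8],0,0.7],
  [[0,0,-0.8],0,1],
  [[0,0,-0.5],0,1],
])

```text
t: 28.85
ee_pos: [597.2, -206.1, 211.3]
orientation: [2.178, 2.259, 0.002]
ft_force: [0.1, -0.0, -0.1]
width: 29.9
grasp_force: 0.0
```

```bash
python3 -c "
from h import *
from scipy.ndimage import label
togo(own(JIG,(0,180,215)),JIG[2]+np.pi/2)
ims={n:cams.get_image(n) for n in('scene','top')}
im=ims['scene'];h=cv2.cvtColor(im['image'],cv2.COLOR_RGB2HSV).astype(int)
# rod ends via bright grey along predicted axis: pixel check
r=cams.cut_out('scene','rod')
for q in r[:2]: print(q['p'],np.round(q['rect'],1))
print(proj(im,[own(JIG,(0,-100,50)),own(JIG,(0,100,50))]))
it=ims['top'];r=cams.boxes_of('top','rod');print([(q['p'],q['rect']) for q in r]);print(proj(it,[own(JIG,(0,-100,50)),own(JIG,(0,100,50))]))
# clamp: yellow arm tip in scene
m=(h[...,0]>20)&(h[...,0]<32)&(h[...,1]>180)&(h[...,2]>140); ys,xs=np.nonzero(m[190:235,270:300]); print('yellow',xs.min()+270,xs.max()+270,ys.min()+190,ys.max()+190)
for a in(1.6,1.7,1.8,1.9,2.0): print(a,proj(im,[own(JIG,(0,130-85*np.cos(a),75+85*np.sin(a)))]).round(1))
"
```

```text
t 28.85 tcp [ 597.2 -206.1  211.3] yaw 1.6074 F [ 0.1 -0.  -0.1] w 29.9 g 0.0 q [-0.35  0.44  1.63  0.    1.07 -0.39]
to [589.4  -9.4 215. ] shift units [ 7.87 -0.02 -0.16] ('turn units', np.float64(-0.0))
0.68 [257.1 203.3  35.7  35.6]
[[239.45652995 186.48655574]
 [275.77242441 220.85055852]]
[(0.43, [356.8, 185.8, 13.7, 7.6])]
[[403.5615572  182.1757226 ]
 [345.99972678 185.75730364]]
yellow 278 287 198 220
1.6 [[279.6 194.3]]
1.7 [[281.4 196.1]]
1.8 [[283.3 198.2]]
1.9 [[285.1 200.5]]
2.0 [[286.9 203. ]]
```

>>> move_arm([
  [[0.3,0,-0.2],0,1],
  [[0.7,0,0],0,1],
  [[0.8,0,0],0,1],
  [[0.8,0,0],0,1],
  [[0.8,0,0],0,1],
  [[0.8,0,0],0,1],
  [[0.8,0,0],0,1],
  [[0.8,0,0],0,1],
  [[0.8,0,0],0,1],
  [[0.8,0,0],0,1],
  [[0.59,0,0],0,1],
  [[0.2,0,0],0,1],
  [[0,0,0],0,1],
  [[0,0,0],0,1],
])

```text
t: 30.22
ee_pos: [588.7, -1.4, 212.6]
orientation: [-2.18, -2.262, 0.001]
ft_force: [0.2, -0.9, -0.3]
width: 0.3
grasp_force: 0.0
```

```bash
python3 -c "
from h import *
togo(own(JIG,(0,190,135)),JIG[2]+np.pi/2)
H=np.array([130,75.])
for a in(1.8,1.6,1.4,1.2,1.0,.8,.6,.4,.2,.04):
    d=np.array([-np.cos(a),np.sin(a)]);n=np.array([np.sin(a),np.cos(a)])
    print(a,(H+65*d+6*n).round(1),'tcp',(H+65*d+6*n+[10,0]).round(1))
"
```

```text
t 30.22 tcp [588.7  -1.4 212.6] yaw 1.608 F [ 0.2 -0.9 -0.3] w 0.3 g 0.0 q [-0.02  0.38  1.72 -0.    1.04 -0.06]
to [589.1   0.6 135. ] shift units [0.08 0.02 3.1 ] ('turn units', np.float64(0.0))
1.8 [150.6 136.9] tcp [160.6 136.9]
1.6 [137.9 139.8] tcp [147.9 139.8]
1.4 [124.9 140.1] tcp [134.9 140.1]
1.2 [112.  137.8] tcp [122.  137.8]
1.0 [ 99.9 132.9] tcp [109.9 132.9]
0.8 [ 89.  125.8] tcp [ 99.  125.8]
0.6 [ 79.7 116.7] tcp [ 89.7 116.7]
0.4 [ 72.5 105.8] tcp [ 82.5 105.8]
0.2 [67.5 93.8] tcp [77.5 93.8]
0.04 [65.3 83.6] tcp [75.3 83.6]
```

>>> move_arm([
  [[0.08,0,0.6],0,1],
  [[0,0,0.6],0,1],
  [[0,0,0.6],0,1],
  [[0,0,0.6],0,1],
  [[0,0,0.6],0,1],
  [[0,0,0.1],0,1],
  [[-0.4,0,0],0,1],
  [[-0.3,0,0],0,1],
  [[-0.3,0,0],0,1],
  [[-0.3,0,0],0,1],
  [[-0.3,0,-0.05],0,1],
  [[-0.3,0,-0.05],0,1],
  [[-0.3,0,-0.05],0,1],
  [[-0.2,0,0],0,1],
  [[0,0,0],0,1],
])

```text
t: 31.47
ee_pos: [591.0, -60.4, 139.3]
orientation: [2.181, 2.261, -0.0]
ft_force: [0.2, 1.0, 0.3]
width: 0.4
grasp_force: 0.0
```

```bash
cat >> h.py <<'E'
def clampang():
    im=cams.get_image("scene"); h=cv2.cvtColor(im["image"],cv2.COLOR_RGB2HSV).astype(int)
    m=(h[...,0]>20)&(h[...,0]<32)&(h[...,1]>180)&(h[...,2]>100); M=m[180:235,250:300]; ys,xs=np.nonzero(M); print("yellow n",len(xs),"x",xs.min()+250,xs.max()+250,"y",ys.min()+180,ys.max()+180)
    for a in(0.03,.4,.8,1.2,1.6): print(a,proj(im,[own(JIG,(0,130-85*np.cos(a),75+85*np.sin(a)))]).round(1).tolist(),end=" ")
E
python3 -c "
from h import *
togo(own(JIG,(0,134.9,140)),JIG[2]+np.pi/2)
clampang()"
```

```text
t 31.47 tcp [591.  -60.4 139.3] yaw 1.6066 F [0.2 1.  0.3] w 0.4 g 0.0 q [-0.12  0.48  1.76 -0.    0.9  -0.16]
to [591.1 -54.5 140. ] shift units [ 0.24  0.01 -0.03] ('turn units', np.float64(-0.01))
yellow n 107 x 271 283 y 191 218
0.03 [[264.2, 203.0]] 0.4 [[264.6, 195.3]] 0.8 [[267.5, 190.4]] 1.2 [[272.7, 189.9]] 1.6 [[279.6, 194.3]]
```

>>> move_arm([
  [[-0.28,0,0.04],0,1],
  [[-0.24,0,0.1],0,1],
  [[-0.24,0,0.1],0,1],
  [[-0.22,0,0.14],0,1],
  [[-0.22,0,0.15],0,1],
  [[-0.18,0,0.18],0,1],
  [[-0.18,0,0.18],0,1],
  [[-0.15,0,0.22],0,1],
  [[-0.14,0,0.22],0,1],
  [[-0.1,0,0.24],0,1],
  [[-0.1,0,0.24],0,1],
  [[-0.05,0,0.18],0,1],
  [[0,0,0],0,1],
  [[0,0,0],0,1],
])

```text
t: 32.68
ee_pos: [592.5, -111.6, 88.9]
orientation: [-2.18, -2.261, 0.001]
ft_force: [-0.4, 0.3, -0.1]
width: 0.4
grasp_force: 0.0
```

```bash
python3 -c "
from h import *
togo(own(JIG,(0,75,82)),JIG[2]+np.pi/2)
clampang()"
```

```text
t 32.68 tcp [ 592.5 -111.6   88.9] yaw 1.6073 F [-0.4  0.3 -0.1] w 0.4 g 0.0 q [-0.21  0.57  1.76 -0.    0.82 -0.24]
to [ 593.3 -114.4   82. ] shift units [-0.11  0.03  0.28] ('turn units', np.float64(-0.01))
yellow n 90 x 262 282 y 200 218
0.03 [[264.2, 203.0]] 0.4 [[264.6, 195.3]] 0.8 [[267.5, 190.4]] 1.2 [[272.7, 189.9]] 1.6 [[279.6, 194.3]]
```

Nearly down; I press until the force rises.

>>> move_arm([
  [[-0.1,0,0.08],0,1],
  [[0,0,0.08],0,1],
  [[0,0,0.06],0,1],
  [[0,0,0],0,1],
])

```text
t: 33.07
ee_pos: [593.1, -114.3, 83.8]
orientation: [2.18, 2.261, 0.0]
ft_force: [0.1, -0.0, 0.5]
width: 0.5
grasp_force: 0.2
```

```bash
python3 -c "
from h import *
state()
clampang()"
```

```text
t 33.07 tcp [ 593.1 -114.3   83.8] yaw 1.6073 F [ 0.1 -0.   0.5] w 0.5 g 0.2 q [-0.21  0.58  1.76 -0.    0.81 -0.25]
yellow n 82 x 262 282 y 202 218
0.03 [[264.2, 203.0]] 0.4 [[264.6, 195.3]] 0.8 [[267.5, 190.4]] 1.2 [[272.7, 189.9]] 1.6 [[279.6, 194.3]]
```

>>> move_arm([
  [[0,0,0.04],0,1],
  [[0,0,0.04],0,1],
  [[0,0,0.03],0,1],
  [[0,0,0],0,1],
  [[0,0,0],0,1],
])

```text
t: 33.53
ee_pos: [593.1, -114.3, 82.5]
orientation: [2.18, 2.262, 0.0]
ft_force: [-4.6, -0.2, 12.0]
width: 0.3
grasp_force: 6.2
```

```bash
python3 -c "
from h import *
state()
clampang()"
```

```text
t 33.53 tcp [ 593.1 -114.3   82.5] yaw 1.6075 F [-4.6 -0.2 12. ] w 0.3 g 6.2 q [-0.21  0.58  1.76 -0.    0.8  -0.25]
yellow n 78 x 262 282 y 202 218
0.03 [[264.2, 203.0]] 0.4 [[264.6, 195.3]] 0.8 [[267.5, 190.4]] 1.2 [[272.7, 189.9]] 1.6 [[279.6, 194.3]]
```

The arm now pushes back with 12 N at the expected height (about 0.025 rad). I retreat straight up, check and hand in.

>>> move_arm([
  [[0,0,-0.3],0,1],
  [[0,0,-0.6],0,1],
  [[0,0,-0.8],0,1],
  [[0,0,-0.8],0,1],
  [[0,0,-0.8],0,1],
  [[0,0,-0.8],0,1],
  [[0,0,0],0,1],
  [[0,0,0],0,1],
  [[0,0,0],0,1],
  [[0,0,0],0,1],
])

```text
t: 34.42
ee_pos: [592.1, -113.9, 182.3]
orientation: [-2.179, -2.26, 0.002]
ft_force: [-0.5, -0.3, -0.7]
width: 0.4
grasp_force: 0.0
```

```bash
python3 -c "
from h import *
state(); clampang()
print([(q['p'],np.round(q['rect'],1).tolist()) for q in cams.boxes_of('scene','rod')])
print(ctrl.close_job())"
```

```text
t 34.42 tcp [ 592.1 -113.9  182.3] yaw 1.6074 F [-0.5 -0.3 -0.7] w 0.4 g 0.0 q [-0.21  0.44  1.71  0.    0.99 -0.25]
yellow n 125 x 262 282 y 201 216
0.03 [[264.2, 203.0]] 0.4 [[264.6, 195.3]] 0.8 [[267.5, 190.4]] 1.2 [[272.7, 189.9]] 1.6 [[279.6, 194.3]] [(0.66, [258.1, 200.9, 36.2, 33.2])]
the job is handed in; nothing more can be done
None
```

I handed the job in at about 34 s: by the cameras and force readings, the rod lies level in both saddles of the green jig with its red end under the clamp arm pressed down at about 0.025 rad, and the gripper is clear; no verdict came back.

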